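Load the dipper steriliser

TASK

Sterilise the clean sampling dippers: lift the lid off the steriliser tank by its handle and lay it flat on the bench, take every dipper off the draining rail and hang it by its hook on the bar inside the tank, then put the lid back so that it sits fully home and turn the switch on the control head clockwise all the way to on. Leave the carton, the beaker and the jar where they stand.

Things in the scene. Friction and masses are not known exactly. Their poses are not given: they have to be found in the camera images.
- tank: Steriliser, fixed to the bench: an open-topped steel tank, outside 186 (x) x 246 (y) x 160 (z) mm, walls and floor 8 mm, with a hanger bar inside and a white control head (190 x 80 x 115 mm high) against its +y end. Origin: centre of the tank's underside, on the bench; x across the tank (away from the robot at yaw 0), y along it, z up.
- hanger (a point): Top of the hanger bar at its middle. The bar is 12 mm thick, runs along the tank's y from end wall to end wall (230 mm) midway between the side walls (85 mm from each, bar centre to wall), its top 140 mm above the bench and 20 mm below the tank's rim. Axes as the tank's. It takes four dippers side by side.
- lid: Loose steel lid, 0.45 kg: a plate 186 x 246 x 8 mm with a locating step 156 x 216 x 8 mm under it that drops into the tank mouth (170 x 230 mm: 7 mm play each side), and a black bar handle on top. Origin: centre of the step's underside; z up, y along its length. On the bench its origin is at height 0; fitted, it is 152 mm straight above the tank's origin, axes alike.
- lid_handle (a point): Centre of the lid's handle bar, 47 mm above the lid's origin: a bar 100 mm long (x), 14 mm wide (y), 14 mm high, with 24 mm clear under it to the plate. Axes as the lid's.
- rail: Draining rail, fixed to the bench: a white drip tray 130 (x) x 270 (y) x 12 mm with a post at each end and a round bar 12 mm thick along y between them, on which the dippers hang about 60 mm apart. Origin: centre of the tray's underside, on the bench.
- rail_mid (a point): Top of the draining rail's bar at its middle, 175 mm above the bench; axes as the rail's.
- dipper1: Stainless sampling dipper, 128 mm tall, 120 g, up to four alike (absent ones read None from the start): a round cup at the foot of a flat upright strap handle that is bent over at the top into a hook. The cup: 40 mm in diameter, 44 mm high, open at the top, its axis at x = -8 mm. Origin: straight below the hook's middle, level with the cup's bottom; z up.
- dipper2: As dipper1. The cup's rim is 81 mm and its bottom 125 mm below the hook point, so the cup hangs under the bar: to unhook a dipper lift it 40 to 60 mm, shift it 40 mm or more towards its +x, then lift it away; to hook it on, do the reverse.
- dipper3: As dipper1.
- dipper4: As dipper1.
- hook1 (a point): Hook of dipper1: its strap (14 mm wide in y, 3 mm thick) forms an upside-down U in the dipper's x-z plane, 24 mm wide inside, 30 mm outside, corners bevelled over the top 6 mm. Point: underside of the crown, midway between the legs, 125 mm above the dipper's origin; axes as the dipper's. Grasp it from above, closing along x across both legs, outside the bar.
- hook2 (a point): Hook of dipper2, as hook1. The free leg (x = -13.5 mm) ends 34 mm below this point, the long leg (x = +13.5 mm) runs down to the cup; 3 mm of strap lies above. Hung on a bar that passes through it along its y, the dipper hangs plumb.
- hook3 (a point): Hook of dipper3, as hook1.
- hook4 (a point): Hook of dipper4, as hook1.
- switch (a joint): Rotary switch on top of the control head, rad: 0 is off, 1.2 is on, against its stop; grows as the knob is turned clockwise seen from above. Stays where it is left (friction about 0.04 N m).
- switch_grip (a point): Grip point of the switch knob, on its vertical axis, 152 mm above the bench: a bar grip 42 mm long, 14 mm wide and 32 mm high on a 44 mm disc; the top of the bar is 7 mm above this point and the disc's top 23 mm below it. The point's x axis runs along the bar and turns with it: along the tank's x when off.
- carton: Bystander: milk carton 62 x 92 x 165 mm standing beyond the work. Origin: centre of its underside.
- beaker: Bystander: clear plastic beaker, 80 mm diameter, 95 mm high, standing to the right of the work. Origin: centre of its underside.
- jar: Bystander: amber jar, 68 mm diameter, 130 mm high, to the right of the work. Origin: centre of its underside.
Not all that is in view belongs to the job. Leave any black or turquoise look-alike of the dipper2 alone.

How it is judged (in metres and radians):
On the way, in this order (a step that is already met when the one before it is completed fails the run):
1. the lid lies flat on the bench, let go (height (world z) of lid below 0.012 m and angle between lid's own z axis and vertical below 0.06 rad and linear speed of lid below 0.05 m/s and contact force between the fingers and lid below 0.1 N), for 0.2 s.
2. every dipper hangs by its hook on the bar in the tank, let go (x of hook1 in the frame of tank between -0.02 and 0.02 m and y of hook1 in the frame of tank between -0.108 and 0.108 m and z of hook1 in the frame of tank between 0.136 and 0.146 m and angle between each of dipper1, dipper2, dipper3, dipper4's own z axis and vertical below 0.2 rad and linear speed of each of dipper1, dipper2, dipper3, dipper4 below 0.05 m/s and contact force between the fingers and dipper1 below 0.1 N and x of hook2 in the frame of tank between -0.02 and 0.02 m and y of hook2 in the frame of tank between -0.108 and 0.108 m and z of hook2 in the frame of tank between 0.136 and 0.146 m and contact force between the fingers and dipper2 below 0.1 N and x of hook3 in the frame of tank between -0.02 and 0.02 m and y of hook3 in the frame of tank between -0.108 and 0.108 m and z of hook3 in the frame of tank between 0.136 and 0.146 m and contact force between the fingers and dipper3 below 0.1 N and x of hook4 in the frame of tank between -0.02 and 0.02 m and y of hook4 in the frame of tank between -0.108 and 0.108 m and z of hook4 in the frame of tank between 0.136 and 0.146 m and contact force between the fingers and dipper4 below 0.1 N), for 0.3 s.
3. the lid is back on the tank, fully home, let go (x of lid in the frame of tank between -0.01 and 0.01 m and y of lid in the frame of tank between -0.01 and 0.01 m and z of lid in the frame of tank between 0.147 and 0.156 m and angle between lid's own z axis and vertical below 0.04 rad and linear speed of lid below 0.05 m/s and contact force between the fingers and lid below 0.1 N), for 0.2 s.
4. the switch is turned to on (value of joint switch above 1 rad), for 0.1 s.
At the end, for the whole second after the job is handed in: Every dipper hangs at rest from the bar inside the tank (crown within 20 mm of the bar's line, 136 to 146 mm up in the tank, leaning less than 0.2 rad), the lid is home on the tank (within 10 mm of centred, level, origin 147 to 156 mm up) and the switch reads above 1.0 rad (all of step 2 and all of step 3 and value of joint switch above 1 rad); the robot touches nothing.
It fails at once if the carton is knocked over or pushed more than 40 mm (distance of carton from where it was at the start of the episode above 0.04 m or angle between carton's own z axis and vertical above 0.4 rad).
It fails at once if the beaker is knocked over or pushed more than 40 mm (distance of beaker from where it was at the start of the episode above 0.04 m or angle between beaker's own z axis and vertical above 0.4 rad).
It fails at once if the jar is knocked over or pushed more than 40 mm (distance of jar from where it was at the start of the episode above 0.04 m or angle between jar's own z axis and vertical above 0.4 rad).
Of dipper1, dipper2, dipper3, dipper4 only 2 to 4 are there at a start; the rules pass over those that are not, and their reading is None.
At some moment in a run one of lid may be knocked a few centimetres aside while the robot is not near it.
It also fails if it takes over 210 s, if anything falls off the work surface, if the arm or the gripper's body presses on something with over 40 N, if the wrist force passes 120 N, or if a joint passes its speed limit or range.

ROBOT

A 6-joint arm with a two-finger parallel gripper is mounted at the origin on the work surface. World frame = base frame: x ahead of the robot, y to its left, z up, the work surface at z = 0. Lengths are in m, angles in degrees, forces in N, time in s.
With the tool pointing down it reaches from about 0.35 to 0.95 m from the base axis. Payload 17.4 kg.
Tool frame: the origin (TCP) lies between the finger pads; the fingertips stand 14 mm ahead of it and the grasp point (between the pads) lies 5 mm behind it; z points along the fingers, y is the line along which they close (so a half turn about z gives the same grasp; the last joint's range is limited). The gripper opens to 93 mm and grips with 3 to 60 N. Pads are 15 mm wide; open, the fingers measure 128 mm over their backs; the gripper's body (75 mm by 188 mm) begins 65 mm behind the grasp point.
Start: joints at [62.98, 6.646, 82.598, -0, 90.757, -2.166], TCP at [0.284, 0.612, 0.233] pointing down, gripper open.
Joint ranges: [-162.19, 162.19], [-47.58, 125.68], [4.15, 143.07], [-65.23, 245.23], [0.69, 171.88], [-170.13, 170.13]. Speed limits (degrees/s): [108.29, 108.29, 127.2, 180, 180, 180].

INTERFACE

Orientations are given as [roll, pitch, yaw] about the fixed x, y, z axes, in that order (R = Rz(yaw) Ry(pitch) Rx(roll)).
In Python, from workcell import robot gives the robot as it stands. The module is installed in compiled form; this text tells all that it offers.
- The arm moves only by the shell command python3 -m crank 'ROWS'. ROWS is JSON, a list that holds one entry, the list of rows, each a list of 5 numbers: the opening, from -1 (shut) to 1 (fully open), then the shift along the tool's x, y, z in units of 30 mm (1.0 is 30 mm), then the turn about the tool's z in units of 6 degrees (1.0 is 6 degrees). In form: [[[grip, dx, dy, dz, twist], ...]]. A call has 1 to 10 rows; each row is the pose to reach, as a shift and turn from the pose commanded when the call began, along the tool's axes at that moment; what a row does not reach only later rows make up. A row lasts 1/12 s, in which the tool goes at most 41.7 mm and 7.16 degrees, less where a joint would pass 70% of its speed; a pose out of reach is approached as far as the arm can. A call with a gripper value outside its range is refused whole. The fingers move at their own pace and stop on an object; the grip force is fixed at half the most. Time passes only in rows, so rows that repeat a pose let the fingers close. It gives the time, the measured TCP pose, the force, the opening and the grip force at its end, in the units of the state.
- robot.get_obs(): the state, without advancing time (a new reading comes with each control period).
- robot.camera(name): name is "scene" or "side" or "wrist"; returns the picture (480x640x3 uint8, red, green, blue); there is no depth.
- robot.camera_params(name): a dict with "mtx" (3x3 intrinsics, pixels), "R" (3x3) and "t" (3): a world point X has camera coordinates R X + t; the wrist camera has in their place "mount" (4x4, takes a point from camera to tool coordinates, whose origin is the TCP and whose axes are the flange's). Camera axes: x right, y down, z forward; pixel columns grow to the right and rows downward; lengths in m; the calibration is good to about 2 mm. A picture is of the moment at which its call begins: read the wrist's pose just before it. camera_params takes no time and is no camera call.
- robot.hand_in(): hands the job in; it is judged then, once.
The state is a dict: "t": time; "joint_positions": joint angles; "joint_vel": joint speeds; "joint_torque": joint torques, N m; "ee_pos": TCP position; "orientation": TCP orientation; "force": force on the tool from outside, world axes, zero at the start; "ft_torque": the same for the moment, N m; "opening": opening from 0.0 (shut) to 1.0 (fully open); "gripper_force": force on a finger pad.
Only numpy, scipy, OpenCV 4.12 (cv2) and the standard library are available. Lean on these libraries where they do the work, as an engineer would, in place of code of your own. Each camera call takes 0.05 s, during which the arm holds its last target. There are 200 camera calls.

## Working session

There is one attempt and no reset: what is moved stays moved. The work goes in short steps, Python scripts to look and compute and a shell command to move; the robot and the scene stay as the last step left them, time stands still between calls to the robot, and variables do not carry over. Pictures are saved under pics/ and viewed, at most 17 in all, crops included, and the job is handed in when it is done.

```bash
mkdir -p pics
cat > h.py <<'E'
import numpy as np, cv2
from workcell import robot
from scipy.spatial.transform import Rotation as Ro
def cam(name):
    o=robot.get_obs(); im=robot.camera(name); p=robot.camera_params(name)
    K=np.array(p['mtx'])
    if 'R' in p: R=np.array(p['R']); t=np.array(p['t'])
    else:
        T=np.eye(4); T[:3,:3]=Ro.from_euler('xyz',o['orientation'],degrees=True).as_matrix(); T[:3,3]=o['ee_pos']
        M=np.linalg.inv(T@np.array(p['mount'])); R=M[:3,:3]; t=M[:3,3]
    return im,(K,R,t)
def ray(c,uv):
    K,R,t=c; d=R.T@np.linalg.solve(K,[uv[0],uv[1],1]); return -R.T@t,d
def onz(c,uv,z):
    o,d=ray(c,uv); return o+d*(z-o[2])/d[2]
def tri(c1,u1,c2,u2):
    o1,d1=ray(c1,u1);o2,d2=ray(c2,u2)
    d1=d1/np.linalg.norm(d1); d2=d2/np.linalg.norm(d2)
    A=np.stack([d1,-d2],1); s=np.linalg.lstsq(A,o2-o1,rcond=None)[0]
    a=o1+d1*s[0]; b=o2+d2*s[1]; return (a+b)/2,np.linalg.norm(a-b)
def proj(c,X):
    K,R,t=c; x=K@(R@np.array(X)+t); return x[:2]/x[2]
def save(n,im): cv2.imwrite('pics/'+n+'.png',cv2.cvtColor(im,cv2.COLOR_RGB2BGR))
E
python3 - <<'E'
from h import *
for n in['scene','side','wrist']:
    im,c=cam(n); save(n+'0',im); print(n,(-c[1].T@c[2]).round(3), c[1][2].round(2),c[0][0,0])
o=robot.get_obs();print({k:np.round(v,3) for k,v in o.items()})
print(robot.camera_params('wrist')['mount'])
E
```

```text
scene [1.157 0.472 0.781] [-0.6  -0.49 -0.63] 439.3332904430488
side [-0.001 -0.564  0.869] [ 0.52  0.52 -0.68] 439.3997812727307
wrist [0.219 0.643 0.383] [ 0.24 -0.11 -0.97] 370.1671980468098
{'t': np.float64(0.15), 'joint_positions': array([62.98 ,  6.668, 82.625,  0.   , 90.756, -2.163]), 'joint_vel': array([-0.138, -0.07 , -0.137, -0.002,  0.019,  0.078]), 'joint_torque': array([ 1.0000e-03, -7.2176e+01, -6.2295e+01,  7.8000e-02,  2.2000e-02,
       -0.0000e+00]), 'ee_pos': array([0.284, 0.612, 0.232]), 'orientation': array([-1.79951e+02, -2.00000e-03,  1.55143e+02]), 'force': array([ 0.586, -0.138,  0.439]), 'ft_torque': array([0.009, 0.025, 0.055]), 'gripper_force': np.float64(0.0), 'opening': np.float64(1.003)}
[[ 3.83288610e-05 -9.65362438e-01 -2.60912556e-01  7.15592590e-02]
 [ 9.99998757e-01  4.48315128e-04 -1.51183898e-03  3.25583749e-05]
 [ 1.57644361e-03 -2.60912173e-01  9.65361255e-01 -1.50712537e-01]
 [ 0.00000000e+00  0.00000000e+00  0.00000000e+00  1.00000000e+00]]
```

View pics/scene0.png

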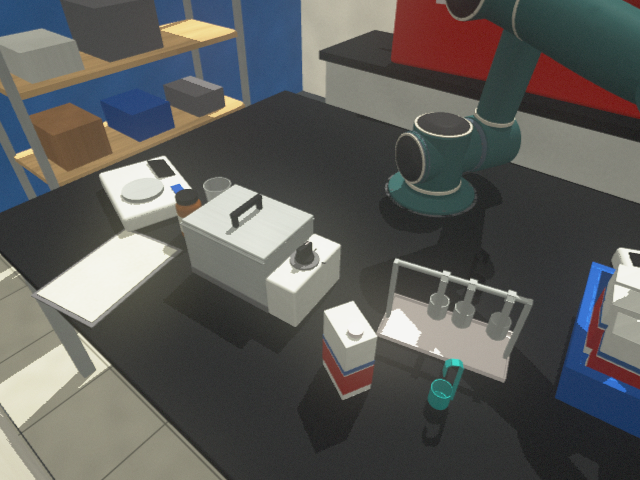

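View pics/side0.png

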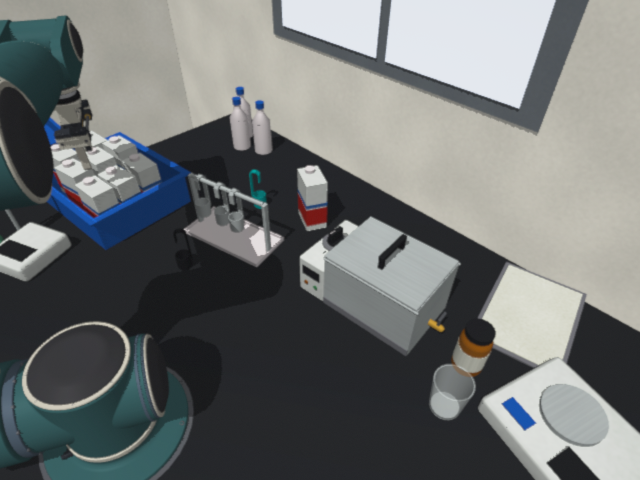

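The scene view shows the tank with its lid around (250,225), the knob at (305,255), and the rail bar from (397,262) to (530,300). Three steel dippers hang on the rail at (445,275), (472,285) and (510,297). A turquoise look-alike stands at (445,385), and a black one stands in the side view at (185,245). Next I'll enlarge for corner accuracy.

Run:
```python
from h import *
a=cv2.imread('pics/scene0.png'); b=cv2.imread('pics/side0.png')
z=lambda i,x,y,w,h,s:cv2.resize(i[y:y+h,x:x+w],None,fx=s,fy=s,interpolation=cv2.INTER_CUBIC)
cv2.imwrite('pics/c1.png',z(a,170,180,380,210,2))
c=z(b,160,150,310,210,2.5)
cv2.imwrite('pics/c2.png',c)
```

```text
(no output)
```

View pics/c1.png

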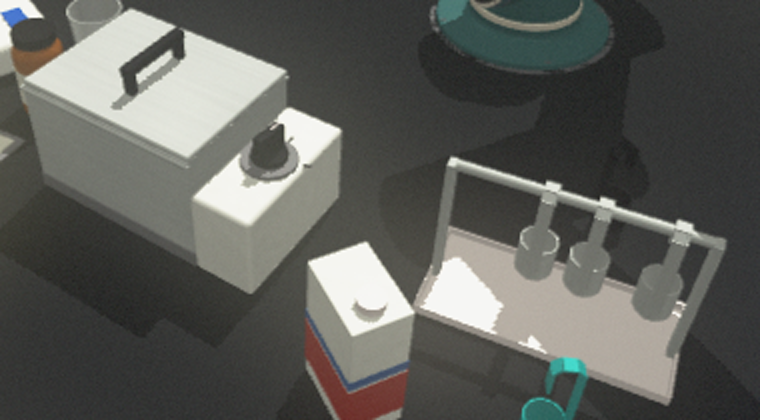

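View pics/c2.png

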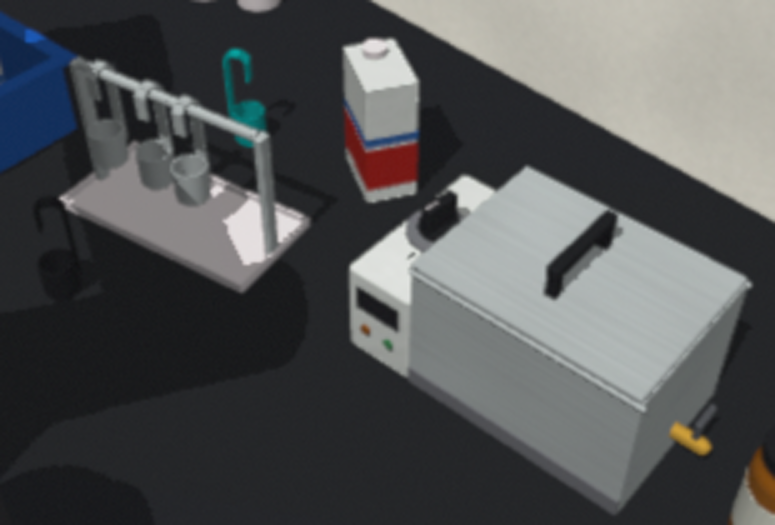

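Run:
```python
from h import *
_,S=cam('scene'); _,D=cam('side')
s=lambda u,v:(170+u/2-.25,180+v/2-.25)
d=lambda u,v:(160+u/2.5-.3,150+v/2.5-.3)
def P(n,c,l,z):
    q=np.array([onz(c,p,z)[:2] for p in l]); print(n,q.round(4).tolist(),'mean',q.mean(0).round(4),'edges',np.linalg.norm(np.roll(q,-1,0)-q,axis=1).round(3),'ang',[round(float(np.degrees(np.arctan2(*(b-a)[::-1]))),1) for a,b in zip(q,np.roll(q,-1,0))])
P('lidS',S,[s(128,10),s(287,75),s(190,160),s(23,80)],.168)
P('lidD',D,[d(527,168),d(750,285),d(645,405),d(413,272)],.168)
P('handleS',S,[s(125,70),s(182,33)],.206)
P('handleD',D,[d(551,275),d(613,218)],.206)
P('railbarS',S,[s(453,161),s(722,243)],.173)
P('railbarD',D,[d(78,64),d(263,136)],.173)
P('hooksS',S,[s(553,187),s(606,206),s(684,229)],.178)
P('hooksD',D,[d(183,102),d(148,89),d(97,69)],.178)
P('traydS',S,[s(452,229),s(684,308),s(669,400),s(416,308)],.012)
P('trayD',D,[d(62,200),d(242,288),d(308,222)],.012)
P('carton',S,[s(308,262),s(366,244),s(412,308),s(352,334)],.165)
print('knob',onz(S,s(272,130),.159),onz(D,d(440,202),.159))
P('headtop',S,[s(290,108),s(341,130),s(252,224),s(195,198)],.115)
```

```text
lidS [[0.5466, -0.3008], [0.525, -0.0529], [0.7021, -0.0371], [0.7257, -0.2834]] mean [ 0.6248 -0.1685] edges [0.249 0.178 0.247 0.18 ] ang [95.0, 5.1, -84.5, -174.5]
lidD [[0.699, -0.0477], [0.7168, -0.2957], [0.5371, -0.3109], [0.5107, -0.0728]] mean [ 0.6159 -0.1818] edges [0.249 0.18  0.24  0.19 ] ang [-85.9, -175.1, 96.3, 7.6]
handleS [[0.67, -0.1644], [0.5785, -0.1672]] mean [ 0.6242 -0.1658] edges [0.092 0.092] ang [-178.3, 1.7]
handleD [[0.5654, -0.1843], [0.6627, -0.1766]] mean [ 0.614  -0.1805] edges [0.098 0.098] ang [4.6, -175.4]
railbarS [[0.5362, 0.1771], [0.4759, 0.4291]] mean [0.5061 0.3031] edges [0.259 0.259] ang [103.5, -76.5]
railbarD [[0.4724, 0.4169], [0.5373, 0.1722]] mean [0.5049 0.2946] edges [0.253 0.253] ang [-75.1, 104.9]
hooksS [[0.5118, 0.2756], [0.5037, 0.327], [0.4862, 0.396]] mean [0.5006 0.3328] edges [0.052 0.071 0.123] ang [99.0, 104.2, -78.0]
hooksD [[0.5099, 0.2715], [0.497, 0.3168], [0.4787, 0.3871]] mean [0.4952 0.3251] edges [0.047 0.073 0.12 ] ang [105.9, 104.6, -74.9]
traydS [[0.4763, 0.161], [0.4177, 0.4178], [0.5394, 0.4477], [0.6022, 0.192]] mean [0.5089 0.3046] edges [0.263 0.125 0.263 0.13 ] ang [102.8, 13.8, -76.2, -166.2]
trayD [[0.4117, 0.4116], [0.473, 0.1488], [0.5953, 0.1798]] mean [0.4933 0.2467] edges [0.27  0.126 0.296] ang [-76.9, 14.2, 128.4]
carton [[0.7311, 0.142], [0.6793, 0.1704], [0.7148, 0.245], [0.7701, 0.2207]] mean [0.7238 0.1945] edges [0.059 0.083 0.06  0.088] ang [151.3, 64.5, -23.7, -116.4]
knob [ 0.60365781 -0.00932433  0.159     ] [ 0.60585086 -0.01589047  0.159     ]
headtop [[0.5194, -0.0531], [0.5134, 0.0192], [0.6928, 0.0381], [0.7027, -0.0345]] mean [ 0.6071 -0.0076] edges [0.073 0.18  0.073 0.184] ang [94.8, 6.0, -82.2, -174.2]
```

```bash
cat >> h.py <<'E'
def go(x,y,z,yaw):
    "rows units (dx,dy,dz,twist) from the pose now to a tool-down target"
    o=robot.get_obs(); R=Ro.from_euler('xyz',o['orientation'],degrees=True).as_matrix()
    d=R.T@(np.array([x,y,z])-o['ee_pos'])/.03; t=-((yaw-o['orientation'][2]+180)%360-180)/6
    print('at',np.round(o['ee_pos'],4),np.round(o['orientation'],2),'->',d.round(2),round(t,2),'rows',int(max(np.linalg.norm(d)*30/41.7,abs(t)*6/7.16)+1),'t',o['t'])
E
python3 -c "
from h import *
go(.49,.31,.45,104)"
```

```text
at [0.2837 0.6124 0.2323] [-179.97   -0.    155.15] -> [-10.48  -6.26  -7.25] 8.52 rows 11 t 0.25
```

```bash
python3 -m crank '[[[1,-2,-1,-4,2],[1,-10.48,-6.26,-7.25,8.52],[1,-10.48,-6.26,-7.25,8.52],[1,-10.48,-6.26,-7.25,8.52],[1,-10.48,-6.26,-7.25,8.52],[1,-10.48,-6.26,-7.25,8.52],[1,-10.48,-6.26,-7.25,8.52],[1,-10.48,-6.26,-7.25,8.52],[1,-10.48,-6.26,-7.25,8.52],[1,-10.48,-6.26,-7.25,8.52]]]'
python3 -c "
from h import *
go(.49,.31,.45,104)"
```

```text
t: 1.08
ee_pos: [0.4829, 0.3196, 0.4441]
orientation: [180.0, -0.0, 104.0]
force: [1.8, 0.6, 1.0]
opening: 0.999
gripper_force: 0.0
at [0.4829 0.3196 0.4441] [ 1.7998e+02 -1.0000e-02  1.0402e+02] -> [-0.37  0.15 -0.2 ] 0.0 rows 1 t 1.0833
```

```bash
python3 -m crank '[[[1,0,0,0,0],[1,0,0,0,0],[1,0,0,0,0]]]'
python3 - <<'E'
from h import *
im,c=cam('wrist'); save('w1',im); go(.6,-.1,.45,104)
E
```

```text
t: 1.33
ee_pos: [0.4823, 0.3214, 0.4424]
orientation: [-180.0, -0.0, 104.0]
force: [0.3, 0.3, -0.7]
opening: 1.0
gripper_force: 0.0
at [0.482  0.3219 0.4421] [-1.7994e+02  1.0000e-02  1.0405e+02] -> [-14.6    0.4   -0.26] 0.01 rows 11 t 1.3833
```

View pics/w1.png

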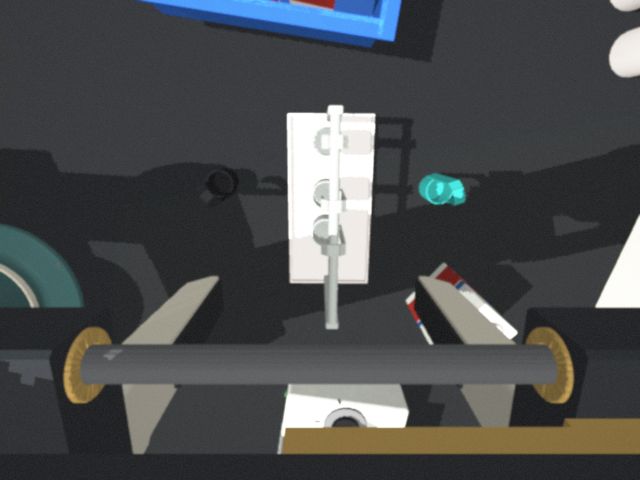

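Run:
```python
from h import *
im,c=cam('wrist')
P=lambda l,z:np.array([onz(c,p,z)[:2] for p in l])
q=P([(288,113),(375,114),(368,283),(290,283)],.012); print(q.round(4),q.mean(0),np.linalg.norm(np.roll(q,-1,0)-q,axis=1))
print(P([(335,107),(332,327)],.175).round(4))
_,S=cam('scene');_,D=cam('side')
X=[.5,.3,.17]
s=lambda u,v:(170+u/2-.25,180+v/2-.25)
d=lambda u,v:(160+u/2.5-.3,150+v/2.5-.3)
for a,b in [((553,187),(183,102)),((606,206),(148,89)),((684,229),(97,69)),((287,75),(413,272)),((128,10),(645,405)),((190,160),(527,168)),((23,80),(750,285))]: print(tri(S,s(*a),D,d(*b)))
cv2.imwrite('pics/w1c.png',cv2.resize(cv2.cvtColor(im,cv2.COLOR_RGB2BGR)[90:290,180:480],None,fx=2.6,fy=2.6,interpolation=cv2.INTER_CUBIC))
```

```text
[[0.4116 0.4163]
 [0.5375 0.4463]
 [0.602  0.1849]
 [0.475  0.1529]] [0.50652272 0.30010127] [0.12949267 0.26932476 0.13101072 0.2708923 ]
[[0.4739 0.4275]
 [0.5364 0.1754]]
(array([0.51090449, 0.27456889, 0.17629795]), np.float64(0.0017163108159251328))
(array([0.50011237, 0.32492046, 0.17317039]), np.float64(0.003042334373346173))
(array([0.48185759, 0.39485869, 0.17320094]), np.float64(0.0017525702918981727))
(array([ 0.51643332, -0.06353155,  0.15782844]), np.float64(0.005462444627104586))
(array([ 0.54109356, -0.30854547,  0.16224257]), np.float64(0.0010347409574229939))
(array([ 0.70071652, -0.04285844,  0.1639743 ]), np.float64(0.005753192571829984))
(array([ 0.72179173, -0.29259354,  0.16179981]), np.float64(0.0026900060805227772))
```

View pics/w1c.png

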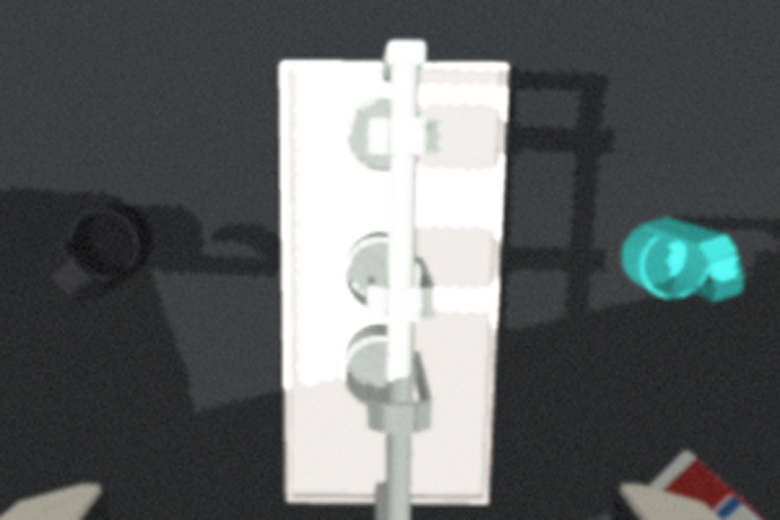

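The wrist crop confirms that the three steel dippers hang on the rail at crop (403,135), (400,300) and (400,410). The black one (105,240) and the turquoise one (680,255) stand on the bench and are the look-alikes. Next is the tank.

```bash
python3 -m crank '[[[1,-17.5,2.44,-0.26,-13.5],[1,-17.5,2.44,-0.26,-13.5],[1,-17.5,2.44,-0.26,-13.5],[1,-17.5,2.44,-0.26,-13.5],[1,-17.5,2.44,-0.26,-13.5],[1,-17.5,2.44,-0.26,-13.5],[1,-17.5,2.44,-0.26,-13.5],[1,-17.5,2.44,-0.26,-13.5],[1,-17.5,2.44,-0.26,-13.5],[1,-17.5,2.44,-0.26,-13.5]]]'
python3 -c "
from h import *
go(.68,-.17,.45,185)"
```

```text
t: 2.37
ee_pos: [0.6301, -0.0443, 0.4485]
orientation: [180.0, -0.0, 172.1]
force: [0.8, -0.1, 0.1]
opening: 1.0
gripper_force: 0.0
at [ 0.6301 -0.0443  0.4485] [ 1.8000e+02 -2.0000e-02  1.7205e+02] -> [-2.23 -3.92 -0.05] -2.16 rows 4 t 2.3667
```

```bash
python3 -m crank '[[[1,-2.2,-3.9,0,-2.1],[1,-2.2,-3.9,0,-2.1],[1,-2.2,-3.9,0,-2.1],[1,-2.2,-3.9,0,-2.1],[1,-2.2,-3.9,0,-2.1],[1,-2.2,-3.9,0,-2.1],[1,-2.2,-3.9,0,-2.1]]]'
python3 - <<'E'
from h import *
im,c=cam('wrist'); save('w2',im); np.savez('w2.npz',K=c[0],R=c[1],t=c[2])
E
```

```text
t: 2.95
ee_pos: [0.678, -0.1671, 0.449]
orientation: [180.0, 0.0, -175.7]
force: [1.2, -0.1, 0.1]
opening: 0.999
gripper_force: 0.0
```

View pics/w2.png

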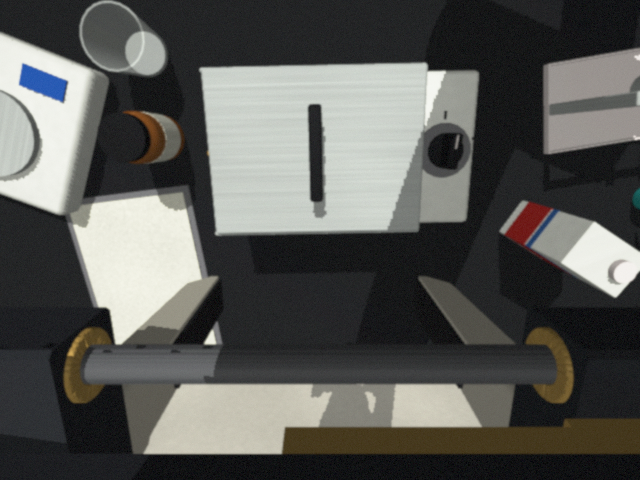

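The wrist view shows the lid corners at (201,68), (427,64), (419,231) and (216,234). The handle bar runs from (315,104) to (316,202), and the switch disc is at (448,150).

Run:
```python
from h import *
f=np.load('w2.npz'); c=(f['K'],f['R'],f['t'])
def P(n,l,z):
    q=np.array([onz(c,p,z)[:2] for p in l]); print(n,q.round(4).tolist(),q.mean(0).round(4),np.linalg.norm(np.roll(q,-1,0)-q,axis=1).round(4),[round(float(np.degrees(np.arctan2(*(b-a)[::-1]))),1) for a,b in zip(q,np.roll(q,-1,0))])
P('lid',[(201,68),(427,64),(419,231),(216,234)],.168)
P('handle',[(315,104),(316,202)],.206)
P('disc',[(448,150)],.129)
P('knob',[(449,150)],.159)
P('head',[(427,70),(479,71),(466,221)],.115)
im=cv2.imread('pics/w2.png'); hs=cv2.cvtColor(im,cv2.COLOR_BGR2HSV)
m=(im.max(2)<60).astype(np.uint8)[80:225,280:350]
n,_,st,ce=cv2.connectedComponentsWithStats(m); i=1+np.argmax(st[1:,4]); print(st[i],ce[i]+[280,80])
P('hc',[tuple(ce[i]+[280,80])],.204)
```

```text
lid [[0.5421, -0.3044], [0.52, -0.0629], [0.7033, -0.0447], [0.7254, -0.2877]] [ 0.6227 -0.1749] [0.2424 0.1841 0.244  0.184 ] [95.2, 5.7, -84.8, -174.8]
handle [[0.5726, -0.179], [0.6713, -0.1707]] [ 0.6219 -0.1749] [0.0991 0.0991] [4.8, -175.2]
disc [[0.6071, -0.0124]] [ 0.6071 -0.0124] [0.] [0.0]
knob [[0.607, -0.0214]] [ 0.607  -0.0214] [0.] [0.0]
head [[0.516, -0.0484], [0.5124, 0.0143], [0.6968, 0.0318]] [ 0.5751 -0.0008] [0.0629 0.1852 0.1977] [93.3, 5.4, -156.1]
[  29   25   14   96 1093] [315.49496798 152.37694419]
hc [[0.6197, -0.1751]] [ 0.6197 -0.1751] [0.] [0.0]
```

```bash
python3 -c "
from h import *
go(.622,-.175,.27,185)"
```

```text
at [ 0.6779 -0.167   0.4493] [-1.8000e+02  3.0000e-02 -1.7568e+02] -> [ 1.88 -0.13  5.97] -0.11 rows 5 t 3.0
```

```bash
python3 -m crank '[[[1,1.88,-0.13,5.97,-0.11],[1,1.88,-0.13,5.97,-0.11],[1,1.88,-0.13,5.97,-0.11],[1,1.88,-0.13,5.97,-0.11],[1,1.88,-0.13,5.97,-0.11],[1,1.88,-0.13,5.97,-0.11],[1,1.88,-0.13,5.97,-0.11],[1,1.88,-0.13,5.97,-0.11]]]'
python3 -c "
from h import *
go(.622,-.175,.194,185)"
```

```text
t: 3.67
ee_pos: [0.6229, -0.176, 0.2724]
orientation: [-179.9, 0.2, -175.1]
force: [-0.2, -0.2, -0.1]
opening: 1.0
gripper_force: 0.0
at [ 0.6229 -0.176   0.2724] [-1.7993e+02  1.7000e-01 -1.7505e+02] -> [0.03 0.04 2.61] -0.01 rows 2 t 3.6667
```

```bash
python3 -m crank '[[[1,0,0.04,1.3,0],[1,0,0.04,2.55,0],[1,0,0.04,2.55,0],[1,0,0.04,2.55,0],[-1,0,0.04,2.55,0],[-1,0,0.04,2.55,0],[-1,0,0.04,2.55,0],[-1,0,0.04,2.55,0],[-1,0,0.04,2.55,0],[-1,0,0.04,2.55,0]]]'
python3 -m crank '[[[-1,0,0,0,0],[-1,0,0,0,0],[-1,0,0,0,0],[-1,0,0,0,0]]]'
```

```text
t: 4.5
ee_pos: [0.6221, -0.1755, 0.1936]
orientation: [-180.0, 0.0, -175.1]
force: [-0.6, -0.1, 0.2]
opening: 0.622
gripper_force: 0.0
t: 4.83
ee_pos: [0.622, -0.1755, 0.1931]
orientation: [180.0, -0.0, -175.1]
force: [0.6, 0.6, -0.2]
opening: 0.334
gripper_force: 0.0
```

```bash
python3 -m crank '[[[-1,0,0,0,0],[-1,0,0,0,0],[-1,0,0,0,0],[-1,0,0,0,0],[-1,0,0,0,0],[-1,0,0,0,0]]]'
python3 -m crank '[[[-1,0,0,-0.5,0],[-1,0,0,-1,0],[-1,0,0,-2,0],[-1,0,0,-3,0],[-1,0,0,-3,0],[-1,0,0,-3,0]]]'
python3 -c "
from h import *
go(.395,0.0,.28,185)"
```

```text
t: 5.33
ee_pos: [0.622, -0.1754, 0.1931]
orientation: [180.0, -0.0, -175.1]
force: [0.0, 1.9, -2.0]
opening: 0.145
gripper_force: 30.0
t: 5.83
ee_pos: [0.6225, -0.1757, 0.2864]
orientation: [-179.9, 0.2, -175.1]
force: [0.2, -0.6, -5.1]
opening: 0.146
gripper_force: 30.0
at [ 0.6225 -0.1757  0.2864] [-179.9     0.23 -175.11] -> [7.06 6.48 0.17] -0.02 rows 7 t 5.8333
```

```bash
python3 -m crank '[[[-1,7.06,6.48,0.2,0],[-1,7.06,6.48,0.2,0],[-1,7.06,6.48,0.2,0],[-1,7.06,6.48,0.2,0],[-1,7.06,6.48,0.2,0],[-1,7.06,6.48,0.2,0],[-1,7.06,6.48,0.2,0],[-1,7.06,6.48,0.2,0],[-1,7.06,6.48,0.2,0],[-1,7.06,6.48,0.2,0]]]'
python3 -c "
from h import *
go(.395,0.0,.055,185)"
```

```text
t: 6.67
ee_pos: [0.3944, 0.0001, 0.2769]
orientation: [-180.0, 0.0, -175.1]
force: [0.1, -0.5, -3.2]
opening: 0.148
gripper_force: 30.0
at [3.944e-01 1.000e-04 2.769e-01] [-179.99    0.   -175.08] -> [-0.02 -0.    7.4 ] -0.01 rows 6 t 6.6667
```

```bash
python3 -m crank '[[[-1,0,0,1.3,0],[-1,0,0,2.6,0],[-1,0,0,3.9,0],[-1,0,0,5.2,0],[-1,0,0,6.4,0],[-1,0,0,7.2,0],[-1,0,0,7.4,0],[-1,0,0,7.4,0],[-1,0,0,7.6,0],[-1,0,0,7.75,0]]]'
python3 -c "
from h import *
go(.395,0.0,.041,185)"
```

```text
t: 7.5
ee_pos: [0.3955, -0.0001, 0.046]
orientation: [-180.0, 0.1, -175.1]
force: [-0.0, -0.3, -4.2]
opening: 0.148
gripper_force: 30.0
at [ 3.955e-01 -1.000e-04  4.600e-02] [-1.7998e+02  1.3000e-01 -1.7513e+02] -> [0.02 0.01 0.17] -0.02 rows 1 t 7.5
```

```bash
python3 -m crank '[[[-1,0,0,0.06,0],[-1,0,0,0.12,0],[-1,0,0,0.12,0],[-1,0,0,0.12,0]]]'
python3 -m crank '[[[1,0,0,0,0],[1,0,0,0,0],[1,0,0,0,0],[1,0,0,0,0],[1,0,0,0,0],[1,0,0,0,0],[1,0,0,0,0],[1,0,0,0,0],[1,0,0,0,0],[1,0,0,0,0]]]'
```

```text
t: 7.83
ee_pos: [0.3946, 0.0001, 0.0415]
orientation: [-180.0, 0.0, -175.1]
force: [-0.9, 0.3, -2.5]
opening: 0.149
gripper_force: 30.0
t: 8.67
ee_pos: [0.3944, 0.0001, 0.0411]
orientation: [180.0, 0.0, -175.1]
force: [-0.3, 0.5, -0.4]
opening: 0.813
gripper_force: 0.0
```

```bash
python3 -m crank '[[[1,0,0,-1,0],[1,0,0,-2.2,0],[1,0,0,-3.5,0],[1,0,0,-4.8,0],[1,0,0,-6,0],[1,0,0,-7.2,0],[1,0,0,-8.4,0],[1,0,0,-8.4,0],[1,0,0,-8.4,0]]]'
python3 - <<'E'
from h import *
p=robot.camera_params('wrist'); T=np.eye(4); T[:3,:3]=Ro.from_euler('xyz',[-179.94,.01,104.05],degrees=True).as_matrix(); T[:3,3]=[.482,.3219,.4421]
M=np.linalg.inv(T@np.array(p['mount'])); c=(np.array(p['mtx']),M[:3,:3],M[:3,3])
a=np.radians(13.5); A=np.array([[np.cos(a),np.sin(a)],[-np.sin(a),np.cos(a)]])
for u,v in [(403,135),(400,300),(400,410)]:
    q=onz(c,(180+u/2.6-.3,90+v/2.6-.3),.178)[:2]; print(q.round(4),'rail frame',(A@(q-[.5065,.3001])).round(4))
go(.5,.32,.30,103.5)
E
```

```text
t: 9.42
ee_pos: [0.3948, 0.0001, 0.2948]
orientation: [-180.0, 0.2, -175.1]
force: [0.9, -0.1, -0.8]
opening: 1.004
gripper_force: 0.0
[0.4815 0.3933] rail frame [-0.0026  0.0965]
[0.4979 0.3258] rail frame [-0.0024  0.027 ]
[0.5105 0.2775] rail frame [-0.0014 -0.0229]
at [3.948e-01 1.000e-04 2.948e-01] [-1.7997e+02  1.7000e-01 -1.7511e+02] -> [-4.4  10.33 -0.17] 13.57 rows 12 t 9.4167
```

```bash
python3 -c "
from h import *
go(.5112,.2777,.26,103.5)"
python3 -m crank '[[[0.4,-4.4,10,0,13.57],[0.4,-4.4,10,0,13.57],[0.4,-4.4,10,0,13.57],[0.4,-4.4,10,0,13.57],[0.4,-4.4,10,0,13.57],[0.4,-4.4,10,0,13.57],[0.4,-4.4,10,0,13.57],[0.4,-4.4,10,0,13.57],[0.4,-4.4,10,0,13.57],[0.4,-4.4,10,0,13.57]]]'
python3 -m crank '[[[0.4,0,0,0,1.5],[0.4,0,0,0,1.5],[0.4,0,0,0,1.5]]]'
python3 -c "
from h import *
go(.5112,.2777,.26,103.5)"
```

```text
at [3.948e-01 1.000e-04 2.948e-01] [-1.7997e+02  1.7000e-01 -1.7511e+02] -> [-4.65  8.89  1.17] 13.57 rows 12 t 9.4167
t: 10.25
ee_pos: [0.5005, 0.3139, 0.2899]
orientation: [-179.8, -0.0, 118.1]
force: [0.2, 0.8, 0.6]
opening: 0.699
gripper_force: 0.0
t: 10.5
ee_pos: [0.5, 0.3103, 0.2913]
orientation: [-179.9, 0.0, 109.2]
force: [0.6, -0.6, -0.7]
opening: 0.699
gripper_force: 0.0
at [0.5    0.3103 0.2913] [-1.7986e+02  3.0000e-02  1.0917e+02] -> [-1.15 -0.    1.04] 0.95 rows 2 t 10.5
```

```bash
python3 -m crank '[[[0.4,-1.15,0,1.04,0.93],[0.4,-1.15,0,1.04,0.93],[0.4,-1.15,0,1.04,0.93],[0.4,-1.15,0,1.04,0.93],[0.4,-1.15,0,1.04,0.93]]]'
python3 - <<'E'
from h import *
go(.5112,.2777,.160,103.5)
im,c=cam('wrist'); save('w3',im); np.savez('w3.npz',K=c[0],R=c[1],t=c[2])
E
```

```text
t: 10.92
ee_pos: [0.5116, 0.2782, 0.2626]
orientation: [180.0, -0.0, 103.8]
force: [0.1, -0.2, 0.3]
opening: 0.7
gripper_force: 0.0
at [0.5116 0.2782 0.2626] [ 1.7996e+02 -2.0000e-02  1.0378e+02] -> [-0.01 -0.02  3.42] 0.05 rows 3 t 10.9167
```

View pics/w3.png

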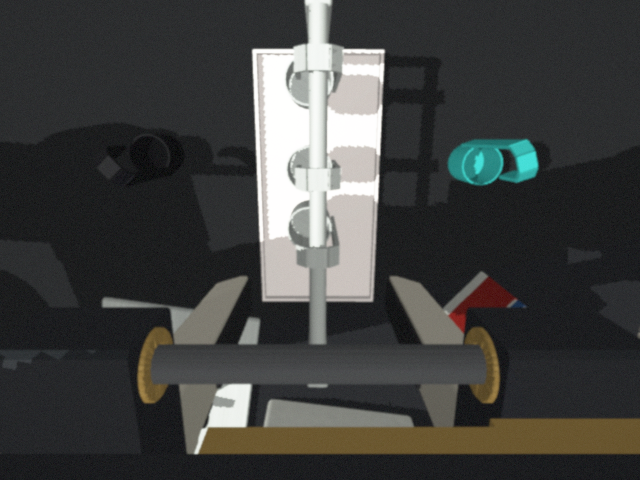

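Hook crowns are at (318,58), (317,180) and (318,257), and the bar runs centrally at u=318.

Run:
```python
from h import *
f=np.load('w3.npz'); c=(f['K'],f['R'],f['t'])
a=np.radians(13.5); A=np.array([[np.cos(a),np.sin(a)],[-np.sin(a),np.cos(a)]])
for u,v in [(318,57),(317,179),(318,257),(318,250),(318,265)]:
    q=onz(c,(u,v),.178)[:2]; print(q.round(4),(A@(q-[.5065,.3001])).round(4))
```

```text
[0.4839 0.3926] [-0.0004  0.0952]
[0.5    0.3241] [-0.0007  0.0249]
[0.513  0.2741] [ 0.0002 -0.0268]
[0.5118 0.2788] [ 0.0002 -0.0219]
[0.5143 0.2686] [ 0.0002 -0.0324]
```

```bash
python3 -c "
from h import *
go(.5126,.2751,.160,103.5)"
python3 -m crank '[[[0.4,-0.1,0,0.8,0.05],[0.4,-0.12,0,2,0.05],[0.4,-0.12,0,3,0.05],[0.4,-0.12,0,3.36,0.05],[0.4,-0.12,0,3.36,0.05],[-1,-0.12,0,3.36,0.05],[-1,-0.12,0,3.36,0.05],[-1,-0.12,0,3.36,0.05],[-1,-0.12,0,3.36,0.05],[-1,-0.12,0,3.36,0.05]]]'
python3 -m crank '[[[-1,0,0,0,0],[-1,0,0,0,0],[-1,0,0,0,0],[-1,0,0,0,0]]]'
```

```text
at [0.5116 0.2783 0.2627] [ 1.7994e+02 -2.0000e-02  1.0377e+02] -> [-0.11  0.    3.42] 0.04 rows 3 t 10.9667
t: 11.8
ee_pos: [0.5128, 0.2744, 0.1621]
orientation: [179.9, -0.0, 103.4]
force: [0.0, -0.2, -0.4]
opening: 0.39
gripper_force: 0.0
t: 12.13
ee_pos: [0.5127, 0.2743, 0.1616]
orientation: [180.0, -0.0, 103.4]
force: [-0.5, -0.2, 6.3]
opening: 0.322
gripper_force: 30.0
```

```bash
python3 -m crank '[[[-1,0,0,-0.6,0],[-1,0,0,-1.2,0],[-1,0,0,-1.67,0],[-1,0,0,-1.67,0],[-1,0,0.8,-1.67,0],[-1,0,1.7,-1.67,0],[-1,0,1.7,-1.67,0],[-1,0,1.7,-1.67,0]]]'
python3 -m crank '[[[-1,0,0,-1,0],[-1,0,0,-2.2,0],[-1,0,0,-3.4,0],[-1,0,0,-4.6,0],[-1,0,0,-4.6,0],[-1,0,0,-4.6,0]]]'
python3 - <<'E'
from h import *
a=np.radians(5)
for y in(-.06,0,.06): print(y, np.round([.6223+.05*np.cos(a)-y*np.sin(a), -.1749+.05*np.sin(a)+y*np.cos(a)],4),np.round([.6223-y*np.sin(a), -.1749+y*np.cos(a)],4))
go(.6773,-.2303,.35,95)
E
```

```text
t: 12.8
ee_pos: [0.5625, 0.2859, 0.2093]
orientation: [-179.9, 0.0, 103.3]
force: [-0.1, -0.2, -1.6]
opening: 0.32
gripper_force: 30.0
t: 13.3
ee_pos: [0.5619, 0.2861, 0.3509]
orientation: [179.8, -0.0, 103.4]
force: [-0.4, 0.3, -1.0]
opening: 0.318
gripper_force: 30.0
-0.06 [ 0.6773 -0.2303] [ 0.6275 -0.2347]
0 [ 0.6721 -0.1705] [ 0.6223 -0.1749]
0.06 [ 0.6669 -0.1108] [ 0.6171 -0.1151]
at [0.5619 0.2861 0.3509] [ 1.7983e+02 -4.0000e-02  1.0338e+02] -> [-17.64  -0.24   0.02] 1.4 rows 13 t 13.3
```

```bash
python3 -m crank '[[[-1,-1,0,0,0.1],[-1,-2.3,0,0,0.3],[-1,-17.64,-0.24,0,1.4],[-1,-17.64,-0.24,0,1.4],[-1,-17.64,-0.24,0,1.4],[-1,-17.64,-0.24,0,1.4],[-1,-17.64,-0.24,0,1.4],[-1,-17.64,-0.24,0,1.4],[-1,-17.64,-0.24,0,1.4],[-1,-17.64,-0.24,0,1.4]]]'
python3 -c "
from h import *
go(.6773,-.2303,.35,95)"
```

```text
t: 14.13
ee_pos: [0.6495, -0.1085, 0.347]
orientation: [-179.9, -0.0, 95.0]
force: [0.1, 0.7, -1.9]
opening: 0.322
gripper_force: 30.0
at [ 0.6495 -0.1085  0.347 ] [-1.7987e+02 -4.0000e-02  9.4970e+01] -> [-4.13  0.57 -0.1 ] -0.0 rows 3 t 14.1333
```

```bash
python3 -m crank '[[[-1,-3.4,0.5,0,0],[-1,-3.4,0.5,0,0],[-1,-3.4,0.5,0,0],[-1,-3.4,0.5,0,0],[-1,-3.4,0.5,0,0],[-1,-3.4,0.5,0,0]]]'
python3 - <<'E'
from h import *
go(.6773,-.2303,.183,95)
im,c=cam('wrist'); save('w4',im); np.savez('w4.npz',K=c[0],R=c[1],t=c[2])
E
```

```text
t: 14.63
ee_pos: [0.6736, -0.206, 0.3481]
orientation: [-179.9, -0.1, 95.0]
force: [-0.5, 0.4, -1.7]
opening: 0.323
gripper_force: 30.0
at [ 0.6736 -0.206   0.3481] [-1.7993e+02 -5.0000e-02  9.5000e+01] -> [-0.82  0.06  5.5 ] -0.0 rows 5 t 14.6333
```

View pics/w4.png

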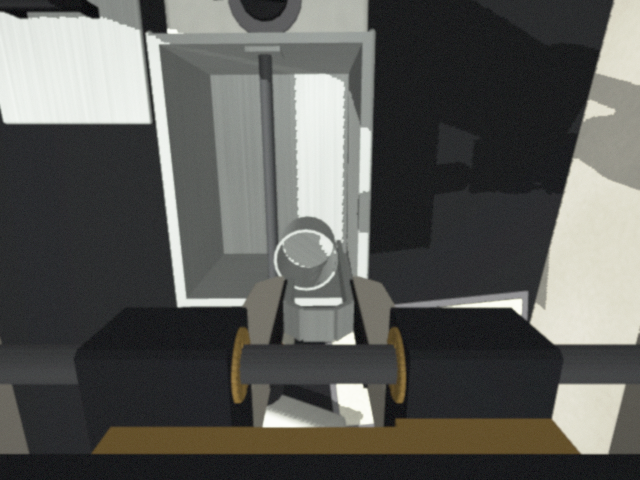

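The tank is open. Its rim corners are at (147,33), (374,32) and (178,305), and the bar runs from (265,55) to (270,280). The dipper is held upright.

Run:
```python
from h import *
f=np.load('w4.npz'); c=(f['K'],f['R'],f['t'])
a=np.radians(5); A=np.array([[np.cos(a),np.sin(a)],[-np.sin(a),np.cos(a)]])
for u,v,z in [(147,33,.16),(374,32,.16),(178,305,.16),(265,55,.14),(267,130,.14),(270,230,.14)]:
    q=onz(c,(u,v),z)[:2]; print((A@(q-[.6223,-.1749])).round(4))
```

```text
[-0.0927  0.1208]
[0.0945 0.1214]
[-0.0913 -0.1234]
[0.0014 0.1082]
[0.0009 0.0445]
[ 0.0004 -0.0513]
```

```bash
python3 -m crank '[[[-1,-0.82,-0.09,0,0],[-1,-0.82,-0.09,0,0],[-1,-0.82,-0.09,1.2,0],[-1,-0.82,-0.09,2.4,0],[-1,-0.82,-0.09,3.6,0],[-1,-0.82,-0.09,4.8,0],[-1,-0.82,-0.09,5.7,0],[-1,-0.82,-0.09,5.7,0],[-1,-0.82,-0.09,5.7,0]]]'
python3 -c "
from h import *
go(.6283,-.2346,.1766,95)"
```

```text
t: 15.43
ee_pos: [0.673, -0.2304, 0.1779]
orientation: [-179.9, -0.1, 95.0]
force: [-0.5, -0.5, -0.5]
opening: 0.32
gripper_force: 30.0
at [ 0.673  -0.2304  0.1779] [-1.7991e+02 -5.0000e-02  9.5030e+01] -> [-0.01 -1.5   0.04] 0.01 rows 2 t 15.4333
```

```bash
python3 -m crank '[[[-1,0,-0.7,0,0],[-1,0,-1.5,0,0],[-1,0,-1.5,0,0],[-1,0,-1.5,0,0],[-1,0,-1.5,0.6,0],[-1,0,-1.5,1.2,0],[-1,0,-1.5,1.68,0],[-1,0,-1.5,1.68,0],[-1,0,-1.5,1.68,0]]]'
python3 -m crank '[[[0.2,0,0,0,0],[0.2,0,0,0,0],[0.2,0,0,0,0],[0.2,0,0,0,0],[0.2,0,0,0,0],[0.2,0,0,0,0],[0.2,0,0,-1,0],[0.2,0,0,-2,0],[0.2,0,0,-3,0],[0.2,0,0,-3,0]]]'
python3 - <<'E'
from h import *
go(.5,.3241,.27,103.5)
im,c=cam('wrist'); save('w5',im)
E
```

```text
t: 16.18
ee_pos: [0.6291, -0.2353, 0.1283]
orientation: [180.0, 0.0, 95.0]
force: [0.4, 0.2, -1.8]
opening: 0.321
gripper_force: 30.0
t: 17.02
ee_pos: [0.6299, -0.2361, 0.2248]
orientation: [179.6, 0.2, 95.0]
force: [0.4, 0.4, 0.6]
opening: 0.598
gripper_force: 0.0
at [ 0.6299 -0.2361  0.2248] [179.6    0.21  94.97] -> [18.97 -2.68 -1.59] -1.42 rows 14 t 17.0167
```

View pics/w5.png

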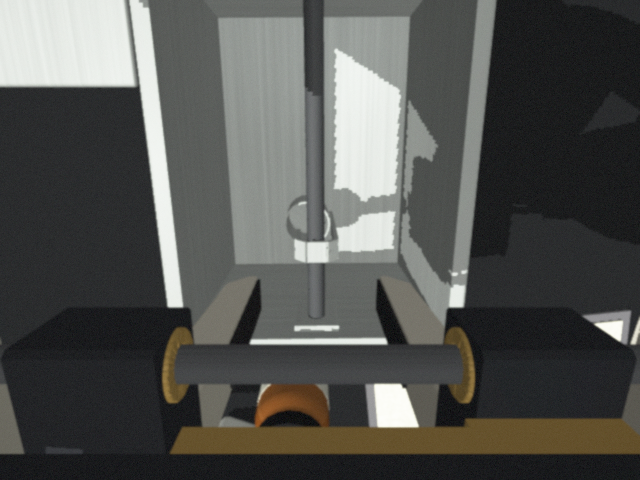

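Dipper 1 hangs on the bar with its crown at (315,248). Now the second.

```bash
python3 -m crank '[[[0.4,0,0,-0.5,0],[0.4,19,-2.68,-1.59,-1.42],[0.4,19,-2.68,-1.59,-1.42],[0.4,19,-2.68,-1.59,-1.42],[0.4,19,-2.68,-1.59,-1.42],[0.4,19,-2.68,-1.59,-1.42],[0.4,19,-2.68,-1.59,-1.42],[0.4,19,-2.68,-1.59,-1.42],[0.4,19,-2.68,-1.59,-1.42],[0.4,19,-2.68,-1.59,-1.42]]]'
python3 -c "
from h import *
go(.5003,.3249,.27,103.5)"
```

```text
t: 17.9
ee_pos: [0.5431, 0.131, 0.254]
orientation: [-179.9, -0.0, 103.5]
force: [1.6, -0.0, -0.9]
opening: 0.701
gripper_force: 0.0
at [0.5431 0.131  0.254 ] [-179.95   -0.    103.48] -> [ 6.62  0.12 -0.53] -0.0 rows 5 t 17.9
```

```bash
python3 -m crank '[[[0.4,5.8,0.12,-0.3,0],[0.4,5.8,0.12,-0.3,0],[0.4,5.8,0.12,-0.3,0],[0.4,5.8,0.12,-0.3,0],[0.4,5.8,0.12,-0.3,0],[0.4,5.8,0.12,-0.3,0],[0.4,5.8,0.12,-0.3,0],[0.4,5.8,0.12,-0.3,0]]]'
python3 - <<'E'
from h import *
go(.5003,.3249,.1616,103.5)
im,c=cam('wrist'); save('w6',im); np.savez('w6.npz',K=c[0],R=c[1],t=c[2])
E
```

```text
t: 18.57
ee_pos: [0.5074, 0.2982, 0.2628]
orientation: [-180.0, 0.0, 103.4]
force: [-0.3, 0.2, 0.0]
opening: 0.701
gripper_force: 0.0
at [0.5074 0.2982 0.2628] [-1.7996e+02  3.0000e-02  1.0345e+02] -> [ 0.92 -0.02  3.37] -0.01 rows 3 t 18.5667
```

```bash
python3 -m crank '[[[0.4,0.92,-0.02,0,0],[0.4,0.92,-0.02,1,0],[0.4,0.92,-0.02,2.2,0],[0.4,0.92,-0.02,3.36,0],[0.4,0.92,-0.02,3.36,0],[0.4,0.92,-0.02,3.36,0],[-1,0.92,-0.02,3.36,0],[-1,0.92,-0.02,3.36,0],[-1,0.92,-0.02,3.36,0],[-1,0.92,-0.02,3.36,0]]]'
python3 -m crank '[[[-1,0,0,0,0],[-1,0,0,0,0],[-1,0,0,0,0],[-1,0,0,0,0],[-1,0,0,0,0]]]'
```

```text
t: 19.45
ee_pos: [0.5007, 0.3262, 0.1639]
orientation: [179.9, -0.0, 103.5]
force: [0.7, 0.7, 0.0]
opening: 0.464
gripper_force: 0.0
t: 19.87
ee_pos: [0.5002, 0.3261, 0.1627]
orientation: [180.0, -0.0, 103.5]
force: [-1.1, 0.2, 3.9]
opening: 0.321
gripper_force: 30.0
```

```bash
python3 -m crank '[[[-1,0,0,-0.6,0],[-1,0,0,-1.2,0],[-1,0,0,-1.67,0],[-1,0,0,-1.67,0],[-1,0,0.8,-1.67,0],[-1,0,1.7,-1.67,0],[-1,0,1.7,-1.67,0],[-1,0,1.7,-1.67,0]]]'
python3 -m crank '[[[-1,0,0,-1,0],[-1,0,0,-2.2,0],[-1,0,0,-3.4,0],[-1,0,0,-4.6,0],[-1,0,0,-4.6,0],[-1,0,0,-4.6,0]]]'
python3 - <<'E'
from h import *
go(.6679,-.1709,.35,95)
E
```

```text
t: 20.53
ee_pos: [0.5502, 0.3378, 0.2105]
orientation: [-179.9, 0.0, 103.5]
force: [-0.9, -0.5, -0.7]
opening: 0.322
gripper_force: 30.0
t: 21.03
ee_pos: [0.5495, 0.338, 0.3521]
orientation: [179.8, -0.1, 103.5]
force: [-0.4, 0.2, -2.1]
opening: 0.319
gripper_force: 30.0
at [0.5495 0.338  0.3521] [ 1.7982e+02 -5.0000e-02  1.0350e+02] -> [-17.42  -0.12   0.05] 1.42 rows 13 t 21.0333
```

```bash
python3 -m crank '[[[-1,-1,0,0,0.1],[-1,-2.3,0,0,0.3],[-1,-17.4,-0.12,0,1.42],[-1,-17.4,-0.12,0,1.42],[-1,-17.4,-0.12,0,1.42],[-1,-17.4,-0.12,0,1.42],[-1,-17.4,-0.12,0,1.42],[-1,-17.4,-0.12,0,1.42],[-1,-17.4,-0.12,0,1.42],[-1,-17.4,-0.12,0,1.42]]]'
python3 -c "
from h import *
go(.6679,-.1709,.35,95)"
```

```text
t: 21.87
ee_pos: [0.6404, -0.0558, 0.3482]
orientation: [-179.9, -0.0, 95.0]
force: [0.6, 0.2, -1.2]
opening: 0.317
gripper_force: 30.0
at [ 0.6404 -0.0558  0.3482] [-1.7987e+02 -3.0000e-02  9.4980e+01] -> [-3.9   0.58 -0.06] -0.0 rows 3 t 21.8667
```

```bash
python3 -m crank '[[[-1,-3.5,0.55,0,0],[-1,-3.5,0.55,0,0],[-1,-3.5,0.55,0,0],[-1,-3.5,0.55,0,0],[-1,-3.5,0.55,0,0],[-1,-3.5,0.55,0,0]]]'
python3 -c "
from h import *
go(.6679,-.1709,.1777,95)"
```

```text
t: 22.37
ee_pos: [0.6662, -0.1565, 0.3488]
orientation: [-179.9, -0.1, 95.0]
force: [-0.1, 0.6, -0.7]
opening: 0.323
gripper_force: 30.0
at [ 0.6662 -0.1565  0.3488] [-1.799e+02 -5.000e-02  9.498e+01] -> [-0.49  0.03  5.7 ] -0.0 rows 5 t 22.3667
```

```bash
python3 -m crank '[[[-1,-0.49,0.03,0,0],[-1,-0.49,0.03,0.6,0],[-1,-0.49,0.03,1.8,0],[-1,-0.49,0.03,3,0],[-1,-0.49,0.03,4.2,0],[-1,-0.49,0.03,5.2,0],[-1,-0.49,0.03,5.68,0],[-1,-0.49,0.03,5.68,0],[-1,-0.49,0.03,5.68,0]]]'
python3 -c "
from h import *
go(.6231,-.1748,.1777,95)"
```

```text
t: 23.12
ee_pos: [0.6689, -0.1714, 0.1809]
orientation: [180.0, 0.0, 95.0]
force: [0.4, 0.2, -0.4]
opening: 0.325
gripper_force: 30.0
at [ 0.6689 -0.1714  0.1809] [1.7999e+02 1.0000e-02 9.5010e+01] -> [ 0.02 -1.53  0.11] 0.0 rows 2 t 23.1167
```

```bash
python3 -m crank '[[[-1,0,-0.7,0,0],[-1,0,-1.5,0,0],[-1,0,-1.5,0,0],[-1,0,-1.5,0,0],[-1,0,-1.5,0.6,0],[-1,0,-1.5,1.2,0],[-1,0,-1.5,1.68,0],[-1,0,-1.5,1.68,0],[-1,0,-1.5,1.68,0]]]'
python3 -m crank '[[[0.2,0,0,0,0],[0.2,0,0,0,0],[0.2,0,0,0,0],[0.2,0,0,0,0],[0.2,0,0,0,0],[0.2,0,0,0,0],[0.2,0,0,-1,0],[0.2,0,0,-2,0],[0.2,0,0,-3,0],[0.2,0,0,-3,0]]]'
python3 -c "
from h import *
go(.4841,.3937,.27,103.5)"
```

```text
t: 23.87
ee_pos: [0.6244, -0.1755, 0.13]
orientation: [180.0, 0.0, 95.0]
force: [0.7, -0.5, -0.8]
opening: 0.318
gripper_force: 30.0
t: 24.7
ee_pos: [0.6253, -0.176, 0.2264]
orientation: [179.6, 0.2, 95.0]
force: [1.0, 0.3, 1.0]
opening: 0.603
gripper_force: 0.0
at [ 0.6253 -0.176   0.2264] [1.7959e+02 1.7000e-01 9.4970e+01] -> [19.32 -3.03 -1.53] -1.42 rows 15 t 24.7
```

```bash
python3 -m crank '[[[0.4,0,0,-0.5,0],[0.4,19.3,-3.03,-1.53,-1.42],[0.4,19.3,-3.03,-1.53,-1.42],[0.4,19.3,-3.03,-1.53,-1.42],[0.4,19.3,-3.03,-1.53,-1.42],[0.4,19.3,-3.03,-1.53,-1.42],[0.4,19.3,-3.03,-1.53,-1.42],[0.4,19.3,-3.03,-1.53,-1.42],[0.4,19.3,-3.03,-1.53,-1.42],[0.4,19.3,-3.03,-1.53,-1.42]]]'
python3 -c "
from h import *
go(.4842,.3930,.27,103.5)"
```

```text
t: 25.53
ee_pos: [0.5329, 0.1897, 0.2544]
orientation: [-180.0, 0.0, 103.5]
force: [0.7, -0.2, -0.2]
opening: 0.703
gripper_force: 0.0
at [0.5329 0.1897 0.2544] [-179.97    0.    103.48] -> [ 6.97  0.   -0.52] -0.0 rows 6 t 25.5333
```

```bash
python3 -m crank '[[[0.4,6.1,0,-0.3,0],[0.4,6.1,0,-0.3,0],[0.4,6.1,0,-0.3,0],[0.4,6.1,0,-0.3,0],[0.4,6.1,0,-0.3,0],[0.4,6.1,0,-0.3,0],[0.4,6.1,0,-0.3,0],[0.4,6.1,0,-0.3,0]]]'
python3 - <<'E'
from h import *
go(.4842,.393,.1606,103.5)
E
```

```text
t: 26.2
ee_pos: [0.4914, 0.3652, 0.263]
orientation: [-180.0, 0.0, 103.5]
force: [-0.2, -0.2, 1.0]
opening: 0.695
gripper_force: 0.0
at [0.4914 0.3652 0.263 ] [-1.7996e+02  3.0000e-02  1.0348e+02] -> [ 0.96 -0.02  3.41] -0.0 rows 3 t 26.2
```

```bash
python3 -m crank '[[[0.4,0.93,-0.02,0,0],[0.4,0.93,-0.02,1,0],[0.4,0.93,-0.02,2.2,0],[0.4,0.93,-0.02,3.38,0],[0.4,0.93,-0.02,3.38,0],[0.4,0.93,-0.02,3.38,0],[-1,0.93,-0.02,3.38,0],[-1,0.93,-0.02,3.38,0],[-1,0.93,-0.02,3.38,0],[-1,0.93,-0.02,3.38,0]]]'
python3 -m crank '[[[-1,0,0,0,0],[-1,0,0,0,0],[-1,0,0,0,0],[-1,0,0,0,0],[-1,0,0,0,0]]]'
python3 -m crank '[[[-1,0,0,-0.6,0],[-1,0,0,-1.2,0],[-1,0,0,-1.67,0],[-1,0,0,-1.67,0],[-1,0,0.8,-1.67,0],[-1,0,1.7,-1.67,0],[-1,0,1.7,-1.67,0],[-1,0,1.7,-1.67,0]]]'
python3 -m crank '[[[-1,0,0,-1,0],[-1,0,0,-2.2,0],[-1,0,0,-3.4,0],[-1,0,0,-4.6,0],[-1,0,0,-4.6,0],[-1,0,0,-4.6,0]]]'
python3 - <<'E'
from h import *
go(.6627,-.1112,.35,95)
E
```

```text
t: 27.03
ee_pos: [0.4847, 0.3931, 0.1636]
orientation: [179.9, -0.0, 103.5]
force: [-0.0, 0.3, 0.0]
opening: 0.457
gripper_force: 0.0
t: 27.45
ee_pos: [0.4843, 0.393, 0.1622]
orientation: [180.0, -0.0, 103.5]
force: [-1.5, -0.4, 5.2]
opening: 0.32
gripper_force: 30.0
t: 28.12
ee_pos: [0.5343, 0.4046, 0.2101]
orientation: [-179.9, 0.0, 103.5]
force: [-0.3, -0.6, -1.5]
opening: 0.315
gripper_force: 30.0
t: 28.62
ee_pos: [0.5335, 0.405, 0.3519]
orientation: [179.8, -0.1, 103.5]
force: [0.6, 0.1, -2.4]
opening: 0.323
gripper_force: 30.0
at [0.5335 0.405  0.3519] [ 1.7983e+02 -7.0000e-02  1.0351e+02] -> [-17.74   0.17   0.04] 1.42 rows 13 t 28.6167
```

```bash
python3 -m crank '[[[-1,-1,0,0,0.1],[-1,-2.3,0,0,0.3],[-1,-17.7,0.17,0,1.42],[-1,-17.7,0.17,0,1.42],[-1,-17.7,0.17,0,1.42],[-1,-17.7,0.17,0,1.42],[-1,-17.7,0.17,0,1.42],[-1,-17.7,0.17,0,1.42],[-1,-17.7,0.17,0,1.42],[-1,-17.7,0.17,0,1.42]]]'
python3 -c "
from h import *
go(.6627,-.1112,.35,95)"
```

```text
t: 29.45
ee_pos: [0.6307, 0.0126, 0.3478]
orientation: [-179.9, -0.0, 95.0]
force: [-0.5, 0.5, -2.6]
opening: 0.322
gripper_force: 30.0
at [0.6307 0.0126 0.3478] [-1.7987e+02 -2.0000e-02  9.4980e+01] -> [-4.2   0.71 -0.08] -0.0 rows 4 t 29.45
```

```bash
python3 -m crank '[[[-1,-3.7,0.65,0,0],[-1,-3.7,0.65,0,0],[-1,-3.7,0.65,0,0],[-1,-3.7,0.65,0,0],[-1,-3.7,0.65,0,0],[-1,-3.7,0.65,0,0]]]'
python3 -c "
from h import *
go(.6627,-.1112,.1777,95)"
```

```text
t: 29.95
ee_pos: [0.6599, -0.094, 0.3484]
orientation: [-179.9, -0.0, 95.0]
force: [0.4, 0.7, -0.5]
opening: 0.322
gripper_force: 30.0
at [ 0.6599 -0.094   0.3484] [-1.7989e+02 -4.0000e-02  9.4970e+01] -> [-0.58  0.05  5.69] -0.01 rows 5 t 29.95
```

```bash
python3 -m crank '[[[-1,-0.56,0.03,0,0],[-1,-0.56,0.03,0.6,0],[-1,-0.56,0.03,1.8,0],[-1,-0.56,0.03,3,0],[-1,-0.56,0.03,4.2,0],[-1,-0.56,0.03,5.2,0],[-1,-0.56,0.03,5.72,0],[-1,-0.56,0.03,5.72,0],[-1,-0.56,0.03,5.72,0]]]'
python3 -c "
from h import *
go(.6179,-.115,.1777,95)"
```

```text
t: 30.7
ee_pos: [0.6627, -0.1107, 0.1791]
orientation: [-180.0, 0.0, 95.0]
force: [0.3, -0.5, -0.4]
opening: 0.318
gripper_force: 30.0
at [ 0.6627 -0.1107  0.1791] [-180.      0.     95.01] -> [-0.01 -1.5   0.05] 0.0 rows 2 t 30.7
```

```bash
python3 -m crank '[[[-1,0,-0.7,0,0],[-1,0,-1.5,0,0],[-1,0,-1.5,0,0],[-1,0,-1.5,0,0],[-1,0,-1.5,0.6,0],[-1,0,-1.5,1.2,0],[-1,0,-1.5,1.68,0],[-1,0,-1.5,1.68,0],[-1,0,-1.5,1.68,0]]]'
python3 -m crank '[[[0.2,0,0,0,0],[0.2,0,0,0,0],[0.2,0,0,0,0],[0.2,0,0,0,0],[0.2,0,0,0,0],[0.2,0,0,0,0],[0.2,0,0,-1,0],[0.2,0,0,-2,0],[0.2,0,0,-3,0],[0.2,0,0,-3,0]]]'
python3 -m crank '[[[1,-3,0,-3,0],[1,-6,0,-5,0],[1,-6,0,-6,0],[1,-6,0,-6,0],[1,-6,0,-6,0],[1,-6,0,-6,0],[1,-6,0,-6,0],[1,-6,0,-6,0],[1,-6,0,-6,0],[1,-6,0,-6,0]]]'
python3 - <<'E'
from h import *
im,c=cam('wrist'); save('w7',im); np.savez('w7.npz',K=c[0],R=c[1],t=c[2])
im,c=cam('side'); save('side7',im)
E
```

```text
t: 31.45
ee_pos: [0.6184, -0.115, 0.1283]
orientation: [180.0, 0.0, 95.0]
force: [0.2, 0.1, -1.3]
opening: 0.32
gripper_force: 30.0
t: 32.28
ee_pos: [0.6193, -0.1153, 0.2248]
orientation: [179.6, 0.1, 95.0]
force: [0.6, -0.7, 1.2]
opening: 0.6
gripper_force: 0.0
t: 33.12
ee_pos: [0.6334, -0.2935, 0.3964]
orientation: [-179.9, -0.1, 95.0]
force: [-0.3, 0.5, -0.2]
opening: 0.999
gripper_force: 0.0
```

View pics/w7.png

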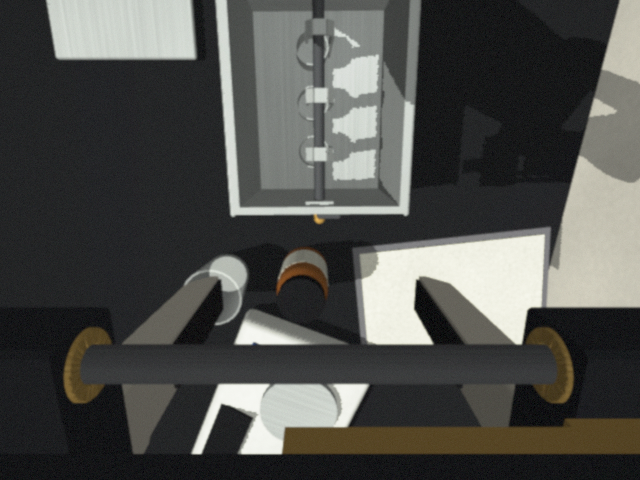

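View pics/side7.png

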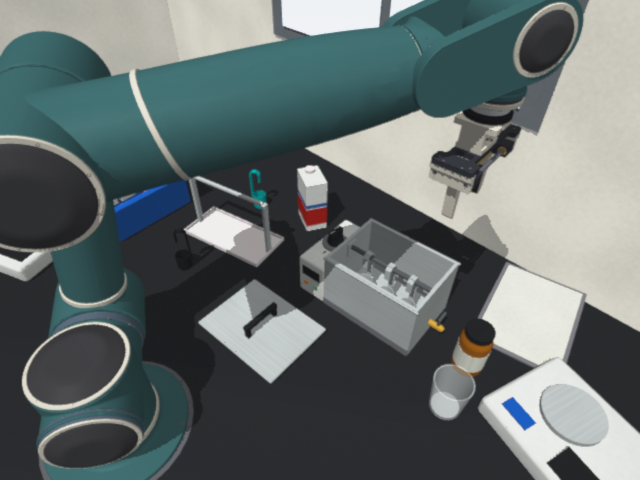

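All three dippers hang on the bar with crowns at (318,25), (317,95) and (316,153), and the rail is empty. The lid lies in front with side-view corners at (255,281), (325,328), (270,381) and (199,321). I'll check whether it has been shifted.

```bash
python3 - <<'E'
from h import *
_,D=cam('side')
q=np.array([onz(D,p,.016)[:2] for p in [(255,281),(325,328),(270,381),(199,321)]]); print(q.round(3),q.mean(0))
go(.47,-.0,.36,185)
E
python3 -m crank '[[[1,10,-3,1,-8],[1,10,-3,1,-8],[1,10,-3,1,-8],[1,10,-3,1,-8],[1,10,-3,1,-8],[1,10,-3,1,-8],[1,10,-3,1,-8],[1,10,-3,1,-8],[1,10,-3,1,-8],[1,10,-3,1,-8]]]'
python3 -c "
from h import *
go(.47,0,.36,185)"
```

```text
[[ 0.431  0.102]
 [ 0.456 -0.132]
 [ 0.274 -0.147]
 [ 0.254  0.094]] [ 0.35363042 -0.02071622]
at [ 0.6334 -0.2933  0.3971] [-1.7994e+02 -4.0000e-02  9.5030e+01] -> [10.22 -4.57  1.25] -14.99 rows 13 t 33.2667
t: 34.1
ee_pos: [0.5171, -0.002, 0.368]
orientation: [180.0, 0.0, 143.1]
force: [-0.2, 0.0, 0.1]
opening: 0.996
gripper_force: 0.0
at [ 0.5171 -0.002   0.368 ] [1.7999e+02 3.0000e-02 1.4312e+02] -> [ 1.3  -0.89  0.27] -6.98 rows 6 t 34.1
```

```bash
python3 -m crank '[[[1,1.3,-0.9,0.3,-7],[1,1.3,-0.9,0.3,-7],[1,1.3,-0.9,0.3,-7],[1,1.3,-0.9,0.3,-7],[1,1.3,-0.9,0.3,-7],[1,1.3,-0.9,0.3,-7],[1,1.3,-0.9,0.3,-7],[1,1.3,-0.9,0.3,-7],[1,1.3,-0.9,0.3,-7],[1,1.3,-0.9,0.3,-7]]]'
python3 - <<'E'
from h import *
im,c=cam('wrist'); save('w8',im); np.savez('w8.npz',K=c[0],R=c[1],t=c[2])
m=(im.max(2)>95).astype(np.uint8); m[290:]=0
cs,_=cv2.findContours(m,0,2); k=sorted(cs,key=cv2.contourArea)[-3:]
for q in k: r=cv2.minAreaRect(q); print(cv2.contourArea(q),cv2.boxPoints(r).round(0).tolist(),r[0])
go(.36,-.013,.2,185)
E
```

```text
t: 34.93
ee_pos: [0.4705, -0.0016, 0.3588]
orientation: [-180.0, -0.0, -175.2]
force: [-0.1, -0.2, 0.8]
opening: 1.001
gripper_force: 0.0
15700.5 [[-0.0, 223.0], [332.0, 223.0], [332.0, 289.0], [0.0, 289.0]] (166.0, 256.0)
17448.5 [[424.0, 206.0], [634.0, 174.0], [648.0, 265.0], [438.0, 297.0]] (535.950439453125, 235.4936981201172)
30037.5 [[210.0, 19.0], [413.0, 19.0], [413.0, 176.0], [210.0, 176.0]] (311.5, 97.5)
at [ 0.4704 -0.0015  0.3589] [-1.8000e+02 -1.0000e-02 -1.7517e+02] -> [ 3.7  -0.07  5.3 ] -0.03 rows 5 t 34.9833
```

View pics/w8.png

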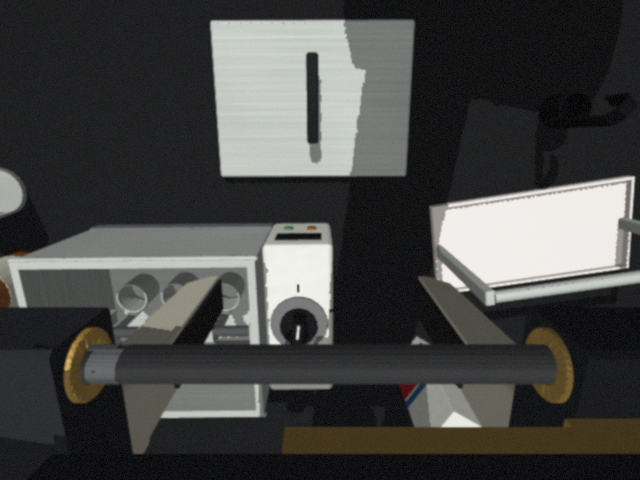

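The lid corners are at (211,20), (414,20), (407,177) and (220,177), and the handle bar runs from (312,53) to (312,143).

Run:
```python
from h import *
f=np.load('w8.npz'); c=(f['K'],f['R'],f['t'])
def P(n,l,z):
    q=np.array([onz(c,p,z)[:2] for p in l]); print(n,q.round(4).tolist(),q.mean(0).round(4),np.linalg.norm(np.roll(q,-1,0)-q,axis=1).round(4),[round(float(np.degrees(np.arctan2(*(b-a)[::-1]))),1) for a,b in zip(q,np.roll(q,-1,0))])
P('lid',[(211,20),(414,20),(407,177),(220,177)],.016)
P('handle',[(312,53),(312.5,143)],.054)
```

```text
lid [[0.2728, -0.1472], [0.2526, 0.0937], [0.4369, 0.1124], [0.4576, -0.1337]] [ 0.355  -0.0187] [0.2418 0.1852 0.247  0.1853] [94.8, 5.8, -85.2, -175.8]
handle [[0.3062, -0.0232], [0.4036, -0.0148]] [ 0.3549 -0.019 ] [0.0978 0.0978] [4.9, -175.1]
```

```bash
python3 -c "
from h import *
go(.358,-.0187,.12,185)"
python3 -m crank '[[[1,3.77,0.25,3,0],[1,3.77,0.25,7.9,0],[1,3.77,0.25,7.9,0],[1,3.77,0.25,7.9,0],[1,3.77,0.25,7.9,0],[1,3.77,0.25,7.9,0],[1,3.77,0.25,7.9,0],[1,3.77,0.25,7.9,0],[1,3.77,0.25,7.9,0],[1,3.77,0.25,7.9,0]]]'
python3 -c "
from h import *
go(.358,-.0187,.042,185)"
```

```text
at [ 0.4704 -0.0015  0.3589] [-1.8000e+02 -1.0000e-02 -1.7517e+02] -> [ 3.78 -0.25  7.96] -0.03 rows 7 t 34.9833
t: 35.82
ee_pos: [0.3581, -0.0037, 0.1239]
orientation: [-180.0, 0.1, -175.1]
force: [0.4, 0.6, 0.9]
opening: 1.004
gripper_force: 0.0
at [ 0.3581 -0.0037  0.1239] [-1.7998e+02  1.3000e-01 -1.7506e+02] -> [ 0.05 -0.5   2.73] -0.01 rows 2 t 35.8167
```

```bash
python3 -m crank '[[[1,0.03,-0.5,0,0],[1,0.03,-0.5,0,0],[1,0.03,-0.5,1,0],[1,0.03,-0.5,2,0],[1,0.03,-0.5,2.64,0],[1,0.03,-0.5,2.64,0],[1,0.03,-0.5,2.64,0],[-1,0.03,-0.5,2.64,0],[-1,0.03,-0.5,2.64,0],[-1,0.03,-0.5,2.64,0]]]'
python3 -m crank '[[[-1,0,0,0,0],[-1,0,0,0,0],[-1,0,0,0,0],[-1,0,0,0,0],[-1,0,0,0,0],[-1,0,0,0,0],[-1,0,0,0,0],[-1,0,0,0,0],[-1,0,0,0,0],[-1,0,0,0,0]]]'
```

```text
t: 36.65
ee_pos: [0.3582, -0.0187, 0.0443]
orientation: [-180.0, 0.1, -175.0]
force: [0.4, 0.5, 0.7]
opening: 0.833
gripper_force: 0.0
t: 37.48
ee_pos: [0.3574, -0.0187, 0.0428]
orientation: [180.0, -0.0, -175.0]
force: [-0.2, -0.0, 0.1]
opening: 0.149
gripper_force: 30.0
```

```bash
python3 -m crank '[[[-1,0,0,-0.5,0],[-1,0,0,-1.5,0],[-1,0,0,-2.8,0],[-1,0,0,-4.1,0],[-1,0,0,-5.4,0],[-1,0,0,-6.7,0],[-1,0,0,-8,0],[-1,0,0,-8.6,0],[-1,0,0,-8.6,0],[-1,0,0,-8.6,0]]]'
python3 -c "
from h import *
go(.625,-.1753,.30,185)"
```

```text
t: 38.32
ee_pos: [0.3576, -0.0187, 0.3004]
orientation: [-180.0, 0.0, -175.0]
force: [0.9, 0.2, -3.6]
opening: 0.147
gripper_force: 30.0
at [ 0.3576 -0.0187  0.3004] [-1.8000e+02  1.0000e-02 -1.7503e+02] -> [-8.43 -5.97  0.02] -0.0 rows 8 t 38.3167
```

```bash
python3 -m crank '[[[-1,-1,-0.7,0,0],[-1,-8.43,-5.97,0,0],[-1,-8.43,-5.97,0,0],[-1,-8.43,-5.97,0,0],[-1,-8.43,-5.97,0,0],[-1,-8.43,-5.97,0,0],[-1,-8.43,-5.97,0,0],[-1,-8.43,-5.97,0,0],[-1,-8.43,-5.97,0,0],[-1,-8.43,-5.97,0,0]]]'
python3 -m crank '[[[-1,0,0,0,0],[-1,0,0,0,0],[-1,0,0,0,0]]]'
python3 -c "
from h import *
go(.625,-.1753,.210,185)"
```

```text
t: 39.15
ee_pos: [0.6249, -0.1756, 0.2969]
orientation: [179.9, -0.3, -175.1]
force: [-0.2, 0.6, -2.7]
opening: 0.15
gripper_force: 30.0
t: 39.4
ee_pos: [0.6242, -0.1747, 0.3009]
orientation: [-180.0, 0.0, -175.0]
force: [0.2, 0.8, -3.6]
opening: 0.149
gripper_force: 30.0
at [ 0.6242 -0.1747  0.3009] [-1.7999e+02  2.0000e-02 -1.7500e+02] -> [-0.02 -0.02  3.03] -0.0 rows 3 t 39.4
```

```bash
python3 -m crank '[[[-1,-0.02,-0.02,0.8,0],[-1,-0.02,-0.02,1.6,0],[-1,-0.02,-0.02,2.4,0],[-1,-0.02,-0.02,3,0],[-1,-0.02,-0.02,3,0],[-1,-0.02,-0.02,3.2,0],[-1,-0.02,-0.02,3.35,0],[-1,-0.02,-0.02,3.48,0],[-1,-0.02,-0.02,3.48,0],[-1,-0.02,-0.02,3.48,0]]]'
python3 -c "
from h import *
go(.625,-.1753,.195,185)"
```

```text
t: 40.23
ee_pos: [0.6257, -0.1758, 0.1969]
orientation: [-180.0, 0.0, -175.0]
force: [-0.6, 0.3, -3.5]
opening: 0.146
gripper_force: 30.0
at [ 0.6257 -0.1758  0.1969] [-1.7998e+02  3.0000e-02 -1.7503e+02] -> [0.02 0.02 0.06] -0.0 rows 1 t 40.2333
```

Step is in the mouth with no resistance; lowering the last 2 mm and releasing.

```bash
python3 -m crank '[[[-1,0,0,0.06,0],[-1,0,0,0.06,0],[-1,0,0,0.06,0]]]'
python3 -m crank '[[[1,0,0,0,0],[1,0,0,0,0],[1,0,0,0,0],[1,0,0,0,0],[1,0,0,0,0],[1,0,0,0,0],[1,0,0,0,0],[1,0,0,0,0],[1,0,0,0,0],[1,0,0,0,0]]]'
python3 -m crank '[[[1,0,0,-1,0],[1,0,0,-2,0],[1,-1,0,-4,0],[1,-2,0,-6,0],[1,-2,0,-8,0],[1,-2,0,-8,0],[1,-2,0,-8,0],[1,-2,0,-8,0],[1,-2,0,-8,0],[1,-2,0,-8,0]]]'
python3 - <<'E'
from h import *
im,c=cam('wrist'); save('w9',im); np.savez('w9.npz',K=c[0],R=c[1],t=c[2])
go(.608,-.0125,.25,185)
E
```

```text
t: 40.48
ee_pos: [0.6257, -0.1758, 0.1949]
orientation: [-180.0, 0.0, -175.0]
force: [0.9, -0.1, -2.4]
opening: 0.15
gripper_force: 30.0
t: 41.32
ee_pos: [0.6256, -0.1757, 0.1946]
orientation: [180.0, 0.0, -175.0]
force: [0.8, -0.3, 0.1]
opening: 0.816
gripper_force: 0.0
t: 42.15
ee_pos: [0.6853, -0.1706, 0.4332]
orientation: [180.0, -0.1, -175.0]
force: [-0.0, -0.6, -0.4]
opening: 1.001
gripper_force: 0.0
at [ 0.6852 -0.1706  0.4329] [ 1.7996e+02 -1.2000e-01 -1.7503e+02] -> [2.1  5.47 6.1 ] -0.01 rows 7 t 42.2
```

View pics/w9.png

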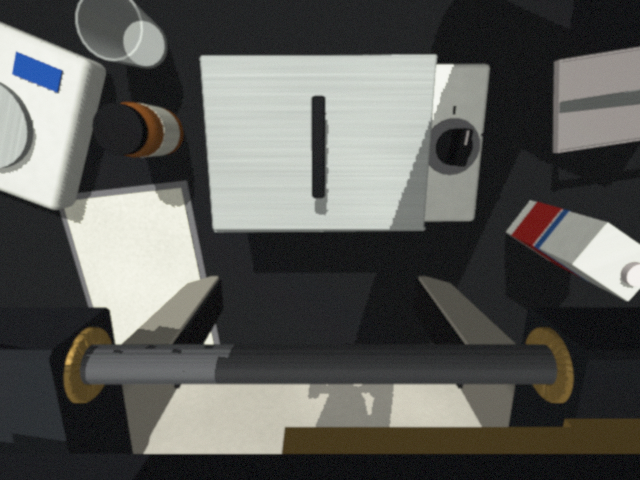

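```bash
python3 - <<'E'
from h import *
f=np.load('w9.npz'); c=(f['K'],f['R'],f['t'])
q=np.array([onz(c,p,.168)[:2] for p in [(200,56),(437,54),(425,230),(213,231)]]); print(q.round(4).tolist(),q.mean(0).round(4),np.linalg.norm(np.roll(q,-1,0)-q,axis=1).round(4))
print(onz(c,(454.5,147),.129))
E
python3 -m crank '[[[-0.31,1,2,0.5,0],[-0.31,2.1,5.47,6.1,0],[-0.31,2.1,5.47,6.1,0],[-0.31,2.1,5.47,6.1,0],[-0.31,2.1,5.47,6.1,0],[-0.31,2.1,5.47,6.1,0],[-0.31,2.1,5.47,6.1,0],[-0.31,2.1,5.47,6.1,0],[-0.31,2.1,5.47,6.1,0],[-0.31,2.1,5.47,6.1,0]]]'
python3 -c "
from h import *
go(.6082,-.0125,.149,185)"
```

```text
[[0.5417, -0.3056], [0.5187, -0.0634], [0.7036, -0.0457], [0.726, -0.2898]] [ 0.6225 -0.1761] [0.2433 0.1857 0.2451 0.185 ]
[ 0.60811032 -0.01476757  0.129     ]
t: 43.03
ee_pos: [0.6091, -0.0135, 0.2534]
orientation: [-180.0, 0.1, -175.1]
force: [0.7, -0.9, 0.4]
opening: 0.361
gripper_force: 0.0
at [ 0.6091 -0.0135  0.2534] [-1.7997e+02  1.2000e-01 -1.7507e+02] -> [0.03 0.04 3.48] -0.01 rows 3 t 43.0333
```

```bash
python3 -m crank '[[[-0.31,0.01,0.02,0,0],[-0.31,0.01,0.02,1.2,0],[-0.31,0.01,0.02,2.4,0],[-0.31,0.01,0.02,3,0],[-0.31,0.01,0.02,3.4,0],[-0.31,0.01,0.02,3.4,0],[-0.31,0.01,0.02,3.4,0],[-1,0.01,0.02,3.4,0],[-1,0.01,0.02,3.4,0],[-1,0.01,0.02,3.4,0]]]'
python3 -m crank '[[[-1,0,0,0,0],[-1,0,0,0,0],[-1,0,0,0,0]]]'
```

```text
t: 43.87
ee_pos: [0.6086, -0.0121, 0.1511]
orientation: [-180.0, 0.1, -175.0]
force: [2.5, -10.4, 4.3]
opening: 0.181
gripper_force: 5.5
t: 44.12
ee_pos: [0.609, -0.0128, 0.1511]
orientation: [-179.9, 0.2, -175.0]
force: [3.5, -6.1, 3.3]
opening: 0.15
gripper_force: 29.7
```

```bash
python3 -m crank '[[[-1,0,0,0,0.8],[-1,0,0,0,1.7],[-1,0,0,0,2.6],[-1,0,0,0,3.5],[-1,0,0,0,4.4],[-1,0,0,0,5.3],[-1,0,0,0,6.2],[-1,0,0,0,7],[-1,0,0,0,7],[-1,0,0,0,7]]]'
python3 -m crank '[[[-1,0,0,0,0.8],[-1,0,0,0,1.6],[-1,0,0,0,2.4],[-1,0,0,0,3.2],[-1,0,0,0,3.9],[-1,0,0,0,4.5],[-1,0,0,0,4.5],[-1,0,0,0,4.5]]]'
```

```text
t: 44.95
ee_pos: [0.6087, -0.0137, 0.1512]
orientation: [-179.9, 0.2, 142.9]
force: [0.9, -13.4, 4.4]
opening: 0.149
gripper_force: 29.6
t: 45.62
ee_pos: [0.6082, -0.0139, 0.1511]
orientation: [-180.0, 0.2, 115.9]
force: [-4.1, -14.9, 6.7]
opening: 0.145
gripper_force: 30.2
```

```bash
python3 -m crank '[[[-0.31,0,0,0,0],[-0.31,0,0,0,0],[-0.31,0,0,0,0],[-0.31,0,0,0,0],[-0.31,0,0,-1,0],[-0.31,0,0,-2,0],[-0.31,0,0,-4,0],[-0.31,0,0,-6,0],[-0.31,0,0,-6,0],[-0.31,0,0,-6,0]]]'
python3 -m crank '[[[0.5,-2,0,-1,0],[0.5,-4.5,0,-1,0],[0.5,-4.5,0,-1,0],[0.5,-4.5,0,-1,0],[0.5,-4.5,0,-1,0],[0.5,-4.5,0,-1,0],[0.5,-4.5,0,-1,0],[0.5,-4.5,0,-1,0]]]'
python3 - <<'E'
from h import *
im,c=cam('wrist'); K=[]
print(im.shape); u=proj(c,[.608,-.0125,.15]); v=proj(c,[.62,-.12,.168]); print(u,v)
cv2.imwrite('pics/w10.png',cv2.cvtColor(im,cv2.COLOR_RGB2BGR))
E
```

```text
t: 46.45
ee_pos: [0.6089, -0.0118, 0.3382]
orientation: [179.5, 0.3, 116.0]
force: [-0.4, -0.5, 1.3]
opening: 0.343
gripper_force: 0.0
t: 47.12
ee_pos: [0.6668, -0.1321, 0.3598]
orientation: [180.0, -0.0, 116.0]
force: [-0.9, -0.4, 0.3]
opening: 0.748
gripper_force: 0.0
(480, 640, 3)
[317.69280039  67.68244137] [278.17781112 184.14081231]
```

View pics/w10.png

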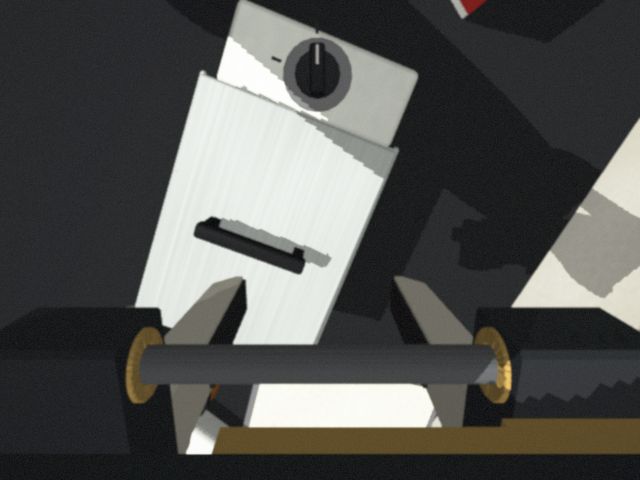

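The knob's pointer at (317,50) lines up with the on mark at (317,30), and the lid sits flush on the tank.

```bash
python3 -c "
from workcell import robot
print(robot.hand_in())"
```

```text
the job is handed in; nothing more can be done
None
```

The job is handed in after about 47 s of robot time: all three dippers hang on the tank bar, the lid is home (the bench lid had been knocked about 40 mm, found by camera and re-grasped), and the switch is turned about 69° to its on mark; no verdict was returned.

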